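# Set out a stepped shaft on V-blocks for a run-out check

## Task

Set out the shaft on the granite plate for a run-out check: one V-block straight on the left half of the plate for the thick journal, the other on the right half on top of the packing piece that brings the shaft level, and the shaft laid in both vees along the near half of the plate, lengthwise to it, thick end to the left and the collar between the blocks. Then stand the dial gauge on the far half of the plate, behind the shaft, with its tip resting on the top of the collar. Leave the other packing piece and everything else where they are.

Things in the scene. Friction and masses are not known exactly. Their poses are not given: they have to be found in the camera images.
- plate_top (a point): Dark granite surface plate, fixed, 170 mm along its x (away from the robot) by 240 mm along its y (to the left), top 32 mm above the bench. This point is the centre of its top: near half = negative x, left half = positive y. It stands on the left or right of the bench; a mat 3 mm thick with the parts lies on the other side.
- vblock_a_mid (a point): One of two matched steel V-blocks, 50 (its x) x 30 (its y) mm, 40 mm high, with a 90 degree vee along its y in the top; the vee's bottom is 16 mm above the underside. Either block may serve on either side. This point is its centre, 20 mm above its underside; z up. It starts on the mat.
- vblock_b_mid (a point): One of two matched steel V-blocks, 50 (its x) x 30 (its y) mm, 40 mm high, with a 90 degree vee along its y in the top; the vee's bottom is 16 mm above the underside. Either block may serve on either side. This point is its centre, 20 mm above its underside; z up. It starts on the mat.
- packing_thin_mid (a point): Packing piece, flat steel plate 40 mm (its x) by 60 mm (its y), 10 mm thick, lying flat on the mat with a small dot at each end. This point is its centre, 5 mm above its underside.
- packing_thick_mid (a point): The other packing piece, steel, 34 mm (its x) by 44 mm (its y), 20 mm thick, lying on the mat. This point is its centre, 10 mm above its underside.
- shaft_mid (a point): Stepped steel shaft, 0.5 kg, level in a fixed wooden cradle, axis 49 mm above the bench. Point: on the axis, mid-collar (balance point within 5 mm); y runs along the axis to the thick end. Along y in mm: thin journal dia 16 from -115 to -35, dia 24 to -12, collar dia 40 to +12, thick journal dia 30 to +75. In a V-block its axis is 37 mm above the block's underside at the thick journal, 27 mm at the thin.
- gauge_grip (a point): Dial gauge on a stand, 0.7 kg, on the bench: iron base 56 x 50 mm, 50 mm high; round upright column, 14 mm diameter, bare from 133 to 206 mm above the base's underside; an arm 122 mm up carries the dial (54 mm across) 80 mm out from the column. This point: on the column, 175 mm above the base's underside, where it can be gripped; z up, arm and dial point along its own -x.
- gauge_tip (a point): The ball tip under the dial, the end of the gauge's sprung plunger: 80 mm from the column's axis along the stand's -x, and 53 mm above the underside of the base when it hangs free.
- plunger (a joint): How far the gauge's plunger is pushed up, in m: 0 hanging free, 0.010 at its stop. A light spring of about 1 N pushes it down; with the stand on the plate and the tip on the collar of the level shaft it reads about 0.004.
Things that resemble listed ones, but are neither listed nor needed, are in the scene too. What is shaped like the part that bears packing_thin_mid but green or yellow is not meant.

How it is judged (in metres and radians):
At the end, for the whole second after the job is handed in: Shaft level (0.035 rad) in both vees on the near half, thick end left; right block on the 10 mm packing (15 mm off at most), left block on the plate, vees wholly under the journals; gauge upright on the far half, tip within 12 mm of the collar's middle, plunger in 1.2 to 8.5 mm; all at rest (((y of vblock_a_mid in the frame of shaft_mid between -0.1 and -0.05 m and y of vblock_b_mid in the frame of shaft_mid between 0.025 and 0.062 m and y of vblock_a_mid in the frame of plate_top below 0 m and y of vblock_b_mid in the frame of plate_top above 0 m and z of vblock_a_mid in the frame of plate_top between 0.027 and 0.033 m and z of vblock_b_mid in the frame of plate_top between 0.017 and 0.023 m and horizontal distance between vblock_a_mid and packing_thin_mid below 0.015 m and angle between the y axis of each of vblock_a_mid, vblock_b_mid and the y axis of shaft_mid, either way round below 0.15 rad and contact force between shaft and vblock_a above 0.3 N and contact force between shaft and vblock_b above 0.3 N) or (y of vblock_b_mid in the frame of shaft_mid between -0.1 and -0.05 m and y of vblock_a_mid in the frame of shaft_mid between 0.025 and 0.062 m and y of vblock_b_mid in the frame of plate_top below 0 m and y of vblock_a_mid in the frame of plate_top above 0 m and z of vblock_b_mid in the frame of plate_top between 0.027 and 0.033 m and z of vblock_a_mid in the frame of plate_top between 0.017 and 0.023 m and horizontal distance between vblock_b_mid and packing_thin_mid below 0.015 m and angle between the y axis of each of vblock_b_mid, vblock_a_mid and the y axis of shaft_mid, either way round below 0.15 rad and contact force between shaft and vblock_b above 0.3 N and contact force between shaft and vblock_a above 0.3 N)) and z of packing_thin_mid in the frame of plate_top between 0.002 and 0.008 m and angle between shaft_mid's own y axis and vertical between 1.536 and 1.606 rad and z of shaft_mid in the frame of plate_top between 0.033 and 0.042 m and x of shaft_mid in the frame of plate_top below 0 m and angle between the y axis of shaft_mid and the y axis of plate_top, either way round below 0.3 rad and x of gauge_grip in the frame of plate_top above 0 m and z of gauge_grip in the frame of plate_top between 0.172 and 0.178 m and angle between gauge_grip's own z axis and vertical below 0.04 rad and horizontal distance between gauge_tip and shaft_mid below 0.012 m and value of joint plunger between 0.0012 and 0.0085 m and linear speed of each of vblock_a, vblock_b, packing_thin, shaft, gauge below 0.02 m/s); the robot touches nothing.
It fails at once if a bystander (black tape roll, spanner, chuck key, pencil, pliers) or the thick packing piece is moved more than 30 mm (distance of any of tape_black, spanner_b, chuck_key, pencil, pliers_black, packing_thick_mid from where it was at the start of the episode above 0.03 m).
It also fails if it takes over 118 s, if anything falls off the work surface, if the arm or the gripper's body presses on something with over 40 N, if the wrist force passes 120 N, or if a joint passes its speed limit or range.

## Robot

A 7-joint arm with a two-finger parallel gripper is mounted at the origin on a cart in front of the work surface, level with it; the furniture and walls round the work are solid. World frame = base frame: x ahead of the robot, y to its left, z up, the work surface at z = 0. Lengths are in m, angles in degrees, forces in N, time in s.
With the tool pointing down it reaches from about 0.425 to 0.875 m from the base axis. Payload 4.7 kg.
Tool frame: the origin (TCP) lies where the fingers leave the gripper's body, on its centre line; the fingertips stand 70 mm ahead of it and the grasp point (between the pads) lies 51 mm ahead of it (env.tip_reach is the distance from the TCP to the fingertips, in m); z points along the fingers, x is the direction in which the jaws open and shut, and the axes are right-handed (so a half turn about z gives the same grasp; the last joint's range is limited). The gripper opens to 87 mm and grips with 3 to 60 N. Pads are 19 mm wide; open, the fingers measure 117 mm over their backs; the gripper's body (75 mm by 190 mm) begins 51 mm behind the grasp point.
Start: joints at [-69.666, 18.392, -4.016, 83.108, 1.295, 78.541, -3.26], TCP at [0.217, 0.613, 0.292] pointing down, gripper open.
Joint ranges: [-163.93, 163.93], [-17.29, 119.83], [-79.2, 71.16], [3.27, 140.29], [-89.18, 269.18], [5.43, 117.66], [-154.24, 154.24]. Speed limits (degrees/s): [147.25, 147.25, 180, 180, 180, 180, 180].

## Interface

Orientations are given as [roll, pitch, yaw] about the fixed x, y, z axes, in that order (R = Rz(yaw) Ry(pitch) Rx(roll)).
In Python, from cell import env, optics, order gives the robot as it stands.
- The arm moves only by the shell command python3 -m creep 'ROWS' [FORCE]. ROWS is JSON, a list of rows, each a list of 7 numbers: the shift along the tool's x, y, z in cm, then the turn, a rotation vector about the tool's x, y, z in rad, then the opening, from 0 (shut) to 1 (fully open). A call has 1 to 20 rows; each row shifts and turns the pose as measured when the row begins, along the tool's axes as they then stand; what a row does not reach is not made up. A row lasts 1/10 s, in which the tool goes at most 50 mm and 8.59 degrees, less where a joint would pass 70% of its speed; a pose out of reach is approached as far as the arm can. A call with a gripper value outside its range is refused whole. The fingers move at their own pace and stop on an object; FORCE is the grip in N (left out, the last holds). Time passes only in rows, so rows that do not move let the fingers close. It gives the time, the measured TCP pose, the force and the opening at its end, in the units of the state.
- env.get_obs(): the state, without advancing time (a new reading comes with each control period).
- optics.read_camera(name): name is "side" or "top" or "wrist"; returns a dict with "frame" (384x512x3 uint8, blue, green, red), "z_map" (384x512 float32, m along the optical axis (not along the pixel's ray), 0 where there is no reading), "fx", "fy", "cx", "cy" (pixels), "R" (3x3) and "t" (3): a world point X has camera coordinates R X + t; the wrist camera has in their place "hand_eye" (4x4, takes a point from camera to tool coordinates, whose origin is the TCP and whose axes are the tool frame's). Camera axes: x right, y down, z forward; pixel columns grow to the right and rows downward; lengths in m; the calibration is good to about 2 mm. The wrist camera is an equidistant fisheye: a pixel r from the principal point sees the ray r / f radians off the axis. A picture is of the moment at which its call begins: read the wrist's pose just before it.
- order.sign_off(): hands the job in, once; it reports no verdict.
The state is a dict: "time_s": time; "qpos": joint angles; "joint_velocities": joint speeds; "effort": joint torques, N m; "tool_pos": TCP position; "tool_rot": TCP orientation; "force": force on the tool from outside, world axes, zero at the start; "wrist_torque": the same for the moment, N m; "grip_width": finger opening in m.
Only numpy, scipy, OpenCV 4.12 (cv2) and the standard library are available. Lean on these libraries where they do the work, as an engineer would, in place of code of your own. Each camera call takes 0.05 s, during which the arm holds its last target. There are 200 camera calls.

## Working session

There is one attempt and no reset: what is moved stays moved. The work goes in short steps, Python scripts to look and compute and a shell command to move; the robot and the scene stay as the last step left them, time stands still between calls to the robot, and variables do not carry over. Pictures are saved under pics/ and viewed, on a budget of 14 in all, crops included, one or two more only if the job needs it, and the job is handed in when it is done.

```bash
mkdir -p pics; ls
cat > h.py <<'E'
import numpy as np, cv2
from cell import env, optics, order
from scipy.spatial.transform import Rotation as Ro
def cam(n):
    o=env.get_obs(); d=optics.read_camera(n); d['obs']=o; return d
def world(d,u,v):
    z=d['z_map'][int(round(v)),int(round(u))]
    return d['R'].T@(np.array([(u-d['cx'])/d['fx']*z,(v-d['cy'])/d['fy']*z,z])-d['t'])
def cloud(d):
    z=d['z_map']; v,u=np.mgrid[:z.shape[0],:z.shape[1]]
    p=np.stack([(u-d['cx'])/d['fx']*z,(v-d['cy'])/d['fy']*z,z],-1)
    return (p-d['t'])@d['R']
E
python3 - <<'E'
from h import *
import pickle
for n in ('top','side'):
    d=cam(n); pickle.dump(d,open(n+'.pkl','wb')); cv2.imwrite(f'pics/{n}0.png',cv2.resize(d['frame'],(800,600),interpolation=cv2.INTER_CUBIC))
    print(n,d['fx'],d['fy'],d['cx'],d['cy'],d['R'].round(3).tolist(),d['t'])
print(env.get_obs(), env.tip_reach)
E
```

```text
pics
top 369.93331549918673 369.93331549918673 258.05808543980476 197.06564878775797 [[0.07, -0.998, 0.004], [-0.973, -0.069, -0.221], [0.221, 0.012, -0.975]] [0.09832347 0.6624474  0.8883513 ]
side 346.9333966177575 346.9333966177575 260.09167739682454 183.46807925147266 [[0.989, -0.145, -0.012], [-0.09, -0.552, -0.829], [0.114, 0.821, -0.559]] [-0.58924608  0.26745219  0.77205356]
{'time_s': 0.1, 'qpos': array([-69.6670983 ,  18.43411433,  -4.01609512,  83.16728251,
         1.29546583,  78.54153314,  -3.2592466 ]), 'joint_velocities': array([-6.21078435e-02, -8.21614351e-02, -7.02447203e-05, -1.30582396e-01,
       -8.73699650e-03, -5.60965356e-03,  2.04753063e-02]), 'effort': array([-6.89396966e-04, -4.92572844e+01, -4.05968344e-01, -3.13399780e+01,
       -6.41993224e-02,  3.94732424e-02,  7.44869340e-05]), 'tool_pos': array([0.2171538 , 0.61225507, 0.2912843 ]), 'tool_rot': array([1.79994247e+02, 9.76696115e-02, 7.04780552e+01]), 'force': array([0.33418184, 0.33036725, 0.53578725]), 'wrist_torque': array([-0.00747345, -0.00248451, -0.01102799]), 'grip_width': 0.08693098170558963} 0.0697
```

View pics/top0.png

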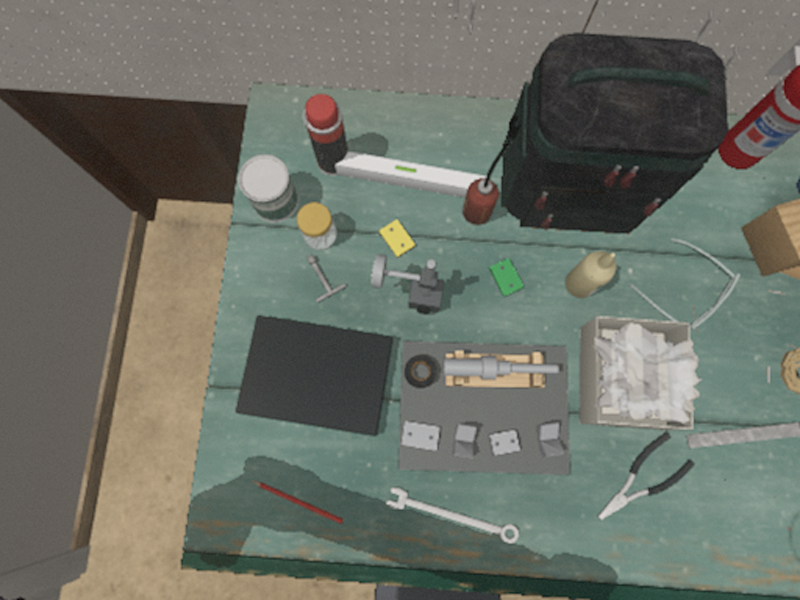

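View pics/side0.png

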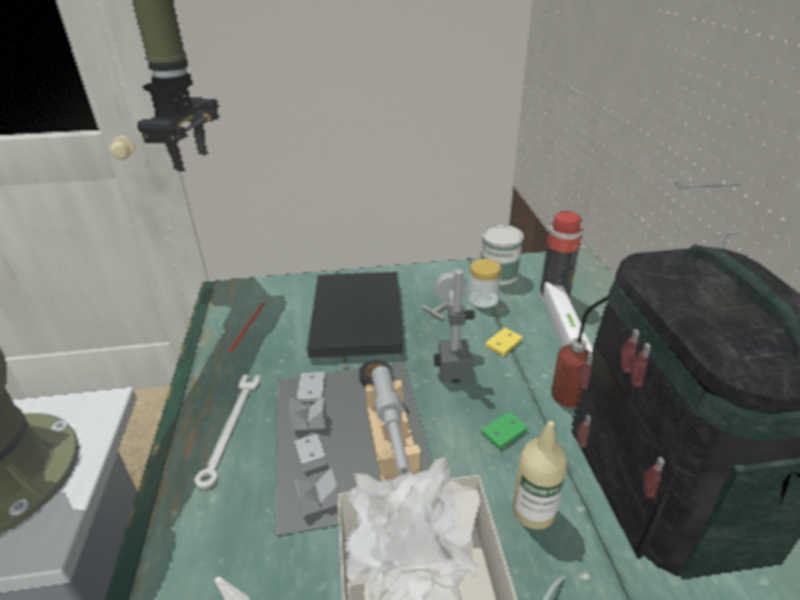

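The top picture (800x600) shows the plate around (316,375) and the mat around (485,405). There are V-blocks at (466,440) and (551,440), the shaft in its cradle at (500,368) with the thick end left, and the gauge at (427,285). Candidates for the thin packing are grey (421,435), grey (505,442), yellow (397,238) and green (507,277). I'll separate them by height and size.

Run:
```python
from h import *
import pickle
from scipy import ndimage as nd
d=pickle.load(open('top.pkl','rb')); P=cloud(d); s=.64
def W(u,v): return world(d,u*s,v*s).round(4)
for n,p in dict(mat=(485,405),bench=(250,470),plate=(316,375),pl_c1=(262,322),pl_c2=(388,338),pl_c3=(376,428),pl_c4=(242,408),pk1=(421,435),pk2=(505,442),col=(489,368)).items(): print(n,W(*p))
Z=P[...,2]; 
b=P[int(460*s),int(485*s)]
# blobs on mat above
vv,uu=np.mgrid[:384,:512]
m=(Z>0.0085)&(Z<0.09)&(uu>400*s)&(uu<575*s)&(vv>415*s)&(vv<470*s)
L,n=nd.label(m)
for i in range(1,n+1):
    q=P[L==i]
    if len(q)<30: continue
    zt=np.percentile(q[:,2],90); t=q[q[:,2]>zt-.006]
    r=cv2.minAreaRect((t[:,:2]*1000).astype(np.float32)); print(i,len(q),'ztop',zt.round(4),'rect',np.round(r[0]),np.round(r[1]),round(r[2],1), t.mean(0).round(4))
m=(Z>0.024)&(Z<0.04)&(uu<400*s)&(uu>230*s)&(vv>310*s)&(vv<440*s)
q=P[m]; print('plate',cv2.minAreaRect((q[:,:2]*1000).astype(np.float32)),np.median(q[:,2]))
m=(Z>0.045)&(Z<0.09)&(uu>440*s)&(uu<570*s)&(vv>340*s)&(vv<400*s)
q=P[m]; c=q[:,:2].mean(0); w,V=np.linalg.eigh(np.cov(q[:,:2].T)); ax=V[:,1]; print('shaft',c,ax,np.degrees(np.arctan2(*ax[::-1])), ((q[:,:2]-c)@ax).min(),((q[:,:2]-c)@ax).max())
col=q[q[:,2]>.0645]; print('collar',len(col),col.mean(0),q[:,2].max())
m=(Z>0.045)&(Z<0.30)&(uu>360*s)&(uu<450*s)&(vv>250*s)&(vv<320*s)
q=P[m]
for a,b in((.045,.056),(.1,.135),(.14,.19),(.19,.23)):
    t=q[(q[:,2]>a)&(q[:,2]<b)]
    if len(t)>4: print('g',a,len(t),t.mean(0).round(4),cv2.minAreaRect((t[:,:2]*1000).astype(np.float32)))
f=d['frame'][250:310,245:375]; cv2.imwrite('pics/crop1.png',cv2.resize(f,None,fx=6,fy=6,interpolation=cv2.INTER_CUBIC))
```

```text
mat [ 0.5085 -0.007   0.0041]
bench [0.3726 0.3836 0.0014]
plate [0.5367 0.2847 0.0312]
pl_c1 [0.6208 0.3867 0.0337]
pl_c2 [0.6087 0.1678 0.0315]
pl_c3 [0.4562 0.1762 0.031 ]
pl_c4 [0.4731 0.4029 0.0294]
pk1 [0.4502 0.1002 0.012 ]
pk2 [ 0.4486 -0.0399  0.0239]
col [ 0.5647 -0.0025  0.0663]
1 349 ztop 0.0153 rect [449. 101.] [60. 40.] 84.8 [0.4488 0.1009 0.0131]
3 272 ztop 0.0406 rect [ 458. -114.] [50. 30.] 12.7 [ 0.4586 -0.1139  0.0389]
4 246 ztop 0.0415 rect [446.  28.] [29. 50.] 85.4 [0.4463 0.0286 0.0398]
5 239 ztop 0.0255 rect [448. -40.] [34. 45.] 14.8 [ 0.4479 -0.0394  0.0233]
plate ((538.4993896484375, 287.066650390625), (240.89125061035156, 169.8548583984375), 84.8022232055664) 0.03190136021861313
shaft [ 0.56731274 -0.0137194 ] [-0.06491126  0.99789104] 93.72175819917895 -0.10466526084975487 0.08496552602917132
collar 123 [0.56652928 0.00723359 0.06725572] 0.07357023798932295
g 0.045 263 [0.6857 0.1065 0.0501] ((691.6401977539062, 107.29701232910156), (55.97579574584961, 49.16017532348633), 84.56856536865234)
g 0.1 218 [0.6913 0.1387 0.1276] ((696.4852294921875, 144.3921661376953), (102.1244888305664, 51.038604736328125), 86.67967224121094)
g 0.14 135 [0.696  0.1684 0.1504] ((702.2738647460938, 149.6498260498047), (38.537925720214844, 95.47453308105469), 3.11181378364563)
g 0.19 38 [0.6906 0.1081 0.2032] ((690.963623046875, 108.01905822753906), (12.481371879577637, 11.85878849029541), 6.318116664886475)
```

View pics/crop1.png

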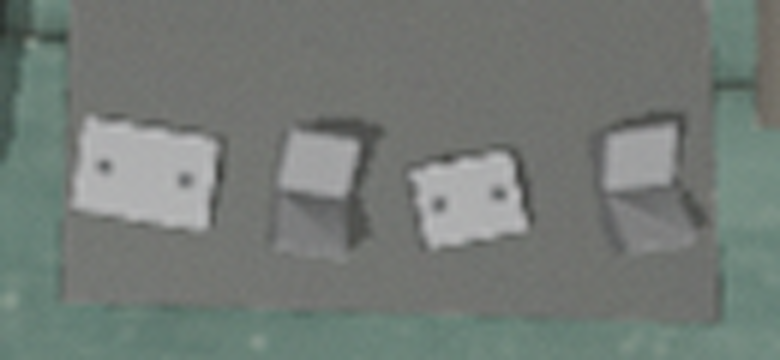

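The crop shows four parts. The left grey plate (dots at 105,168 and 185,180) is 60x40 mm with its top at about 13 mm, so it is the thin packing. The V-blocks are at (315,190) and (650,190). The grey piece at (468,198) is 34x45 mm with its top at about 23 mm, so it is the thick packing and stays. Plate centre is (0.5385, 0.287), yaw about -5.2°.

Layout in the plate frame, in mm:

| Item | x | y |
|---|---|---|
| Right block and packing | -40 | -65 |
| Left block | -40 | 54 |
| Collar | -40 | 10 |
| Gauge column | 40 | 10 |

```bash
cat >> h.py <<'E'
def to(x,y,z,yaw):
    o=env.get_obs(); R=Ro.from_euler('xyz',o['tool_rot'],degrees=True)
    s=R.inv().apply(np.array([x,y,z])-o['tool_pos'])*100
    T=Ro.from_euler('xyz',[180,0,yaw],degrees=True); rv=(R.inv()*T).as_rotvec()
    print('t',o['time_s'],'pos',o['tool_pos'].round(4),'rot',o['tool_rot'].round(1),'F',o['force'].round(1),'w',round(o['grip_width'],4))
    s2=T.inv().apply(np.array([x,y,z])-o['tool_pos'])*100
    print('  shift now',s.round(2),'turn',rv.round(3),' shift if turned',s2.round(2))
E
python3 -m creep '[[-3.4,3.25,0,0,0,0,1],[-3.4,3.25,0,0,0,0,1],[-3.4,3.25,0,0,0,0,1],[-3.4,3.25,0,0,0,0,1],[-3.4,3.25,0,0,0,0,1],[-3.4,3.25,0,0,0,0,1],[-3.4,3.25,0,0,0,0,1],[-3.4,3.25,0,0,0,0,1],[-3.4,3.25,0,0,0,0,1],[-3.4,3.25,0,0,0,0,1],[-3.4,3.25,0,0,0,0,1],[-3.4,3.25,0,0,0,0,1]]' 40
python3 -m creep '[[0,0,0.5,0,0,0.15,1],[0,0,0.5,0,0,0.15,1],[0,0,0.5,0,0,0.15,1],[0,0,0.5,0,0,0.15,1],[0,0,0.5,0,0,0.15,1],[0,0,0.5,0,0,0.15,1],[0,0,0.5,0,0,0.15,1],[0,0,0.5,0,0,0.15,1],[0,0,0.5,0,0,0.12,1],[0,0,0,0,0,0,1]]'
python3 -c "
from h import *
to(.449,.101,.15,-5.2)"
```

```text
time_s: 1.3
tool_pos: [0.4519, 0.0833, 0.2848]
tool_rot: [-179.7, 0.4, 71.3]
force: [1.1, 0.6, 0.9]
grip_width: 0.0872
time_s: 2.3
tool_pos: [0.4516, 0.072, 0.2353]
tool_rot: [179.5, 0.7, -5.0]
force: [0.3, -0.1, -0.3]
grip_width: 0.0868
t 2.3 pos [0.4516 0.072  0.2353] rot [179.5   0.7  -5. ] F [ 0.3 -0.1 -0.3] w 0.0868
  shift now [-0.41 -2.93  8.52] turn [0.008 0.012 0.003]  shift if turned [-0.52 -2.87  8.53]
```

```bash
python3 -m creep '[[-0.1,-1,2.5,0,0,0,1],[-0.1,-1,2.5,0,0,0,1],[-0.1,-0.9,2.5,0,0,0,1],[0,0,1,0,0,0,1],[0,0,0,0,0,0,1]]'
python3 - <<'E'
from h import *
to(.449,.101,.075,-5.2)
d=cam('wrist'); print(d['fx'],d['cx'],d['cy'],d['hand_eye'].round(3).tolist())
cv2.imwrite('pics/w1.png',d['frame'])
E
```

```text
time_s: 2.8
tool_pos: [0.4509, 0.101, 0.1491]
tool_rot: [179.6, 0.5, -4.2]
force: [0.2, -0.3, 0.9]
grip_width: 0.087
t 2.8 pos [0.4509 0.101  0.1491] rot [179.6   0.5  -4.2] F [ 0.2 -0.3  0.9] w 0.087
  shift now [-0.13 -0.04  7.41] turn [0.007 0.009 0.017]  shift if turned [-0.19  0.01  7.41]
297.3186396354542 251.90576084673515 189.32509116697187 [[1.0, 0.0, -0.001, -0.001], [0.0, 0.963, 0.269, -0.074], [0.001, -0.269, 0.963, -0.093], [0.0, 0.0, 0.0, 1.0]]
```

View pics/w1.png

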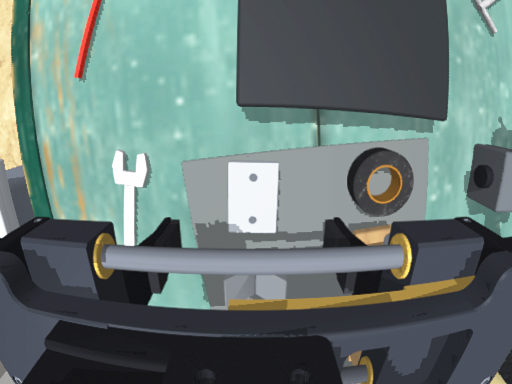

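The wrist view shows the packing at about (253,198), square to the jaws and centred between the fingers. Descending to grip.

```bash
python3 -m creep '[[-0.1,0,2,0.003,0.004,0.01,1],[-0.05,0,2,0.003,0.004,0.01,1],[0,0,2,0,0,0,1],[0,0,1,0,0,0,1],[0,0,0,0,0,0,1]]'
python3 -c "
from h import *
to(.449,.101,.0745,-5.2)"
```

```text
time_s: 3.35
tool_pos: [0.4556, 0.1006, 0.085]
tool_rot: [-179.7, -0.7, -5.4]
force: [0.0, 0.9, -0.4]
grip_width: 0.0869
t 3.35 pos [0.4556 0.1006 0.085 ] rot [-179.7   -0.7   -5.4] F [ 0.   0.9 -0.4] w 0.0869
  shift now [-0.67  0.03  1.04] turn [-0.006 -0.012 -0.003]  shift if turned [-0.66  0.02  1.05]
```

```bash
python3 -m creep '[[-0.5,0,0.6,-0.005,-0.01,0,1],[-0.1,0,0.4,0,0,0,1],[0,0,0,0,0,0,0],[0,0,0,0,0,0,0],[0,0,0,0,0,0,0],[0,0,0,0,0,0,0],[0,0,0,0,0,0,0]]' 40
python3 -c "
from h import *
to(.449,.101,.0745,-5.2)"
```

```text
time_s: 4.05
tool_pos: [0.4521, 0.1019, 0.0782]
tool_rot: [-179.8, -0.4, -5.4]
force: [0.0, 0.7, 0.1]
grip_width: 0.0549
t 4.05 pos [0.4521 0.1019 0.0782] rot [-179.8   -0.4   -5.4] F [0.  0.7 0.1] w 0.0549
  shift now [-0.3   0.12  0.36] turn [-0.004 -0.007 -0.003]  shift if turned [-0.3   0.12  0.37]
```

```bash
python3 -m creep '[[-0.2,0,0.3,0,0,0,0],[0,0,0.1,0,0,0,0],[0,0,0,0,0,0,0],[0,0,0,0,0,0,0],[0,0,0,0,0,0,0],[0,0,0,0,0,0,0]]' 40
python3 -c "
from h import *
to(.4928,.2259,.15,-5.2)"
```

```text
time_s: 4.65
tool_pos: [0.4501, 0.1022, 0.0742]
tool_rot: [-179.8, -0.4, -5.4]
force: [-0.6, 0.0, 1.6]
grip_width: 0.0396
t 4.65 pos [0.4501 0.1022 0.0742] rot [-179.8   -0.4   -5.4] F [-0.6  0.   1.6] w 0.0396
  shift now [  3.15 -12.74  -7.51] turn [-0.004 -0.007 -0.003]  shift if turned [  3.13 -12.71  -7.58]
```

Gripped at 39.6 mm, which matches the 40 mm width. Lifting and moving over the plate.

```bash
python3 -m creep '[[0,0,-2,0,0,0,0],[0,0,-2.5,0,0,0,0],[0,0,-2,0,0,0,0],[0.6,-2.5,-0.3,0,0,0,0],[0.6,-2.5,0,0,0,0,0],[0.6,-2.5,0,0,0,0,0],[0.6,-2.5,0,0,0,0,0],[0.6,-2,0,0,0,0,0],[0,-0.5,0,0,0,0,0],[0,0,0,0,0,0,0]]'
python3 -c "
from h import *
to(.4928,.2259,.108,-5.2)"
```

```text
time_s: 5.65
tool_pos: [0.489, 0.2253, 0.1399]
tool_rot: [180.0, 0.0, -5.5]
force: [-0.3, -1.0, -1.3]
grip_width: 0.0398
t 5.65 pos [0.489  0.2253 0.1399] rot [180.    0.   -5.5] F [-0.3 -1.  -1.3] w 0.0398
  shift now [ 0.38 -0.1   3.19] turn [ 0.001  0.001 -0.005]  shift if turned [ 0.37 -0.09  3.19]
```

```bash
python3 -m creep '[[0.2,0,1.5,0,0,0,0],[0.2,0,1,0,0,0,0],[0,0,0.7,0,0,0,0],[0,0,0.2,0,0,0,0],[0,0,0,0,0,0,0]]'
python3 -c "
from h import *
to(.4928,.2259,.1035,-5.2)"
```

```text
time_s: 6.15
tool_pos: [0.4922, 0.2209, 0.1034]
tool_rot: [179.9, 0.2, -5.8]
force: [-0.0, 0.8, 1.7]
grip_width: 0.0392
t 6.15 pos [0.4922 0.2209 0.1034] rot [179.9   0.2  -5.8] F [-0.   0.8  1.7] w 0.0392
  shift now [ 0.01 -0.51 -0.01] turn [ 0.002  0.003 -0.01 ]  shift if turned [ 0.02 -0.51 -0.01]
```

```bash
python3 -m creep '[[0,0,0,0,0,0,0.75],[0,0,0,0,0,0,0.75],[0,0,0,0,0,0,0.75],[0,0,0,0,0,0,1],[0,0,-2,0,0,0,1],[0,0,-3,0,0,0,1],[0,0,-2,0,0,0,1],[0,0,0,0,0,0,1]]'
python3 -c "
from h import *
to(.446,.028,.16,-4.6)"
```

```text
time_s: 6.95
tool_pos: [0.4922, 0.2188, 0.1743]
tool_rot: [179.7, 0.3, -5.9]
force: [0.2, 0.4, -0.8]
grip_width: 0.0855
t 6.95 pos [0.4922 0.2188 0.1743] rot [179.7   0.3  -5.9] F [ 0.2  0.4 -0.8] w 0.0855
  shift now [-2.62 19.45  1.53] turn [ 0.004  0.005 -0.023]  shift if turned [-3.08 19.39  1.43]
```

```bash
python3 -m creep '[[-0.4,3,0,0,0,0,1],[-0.5,3.2,0,0,0,0,1],[-0.5,3.2,0,0,0,0,1],[-0.5,3.2,0.5,0,0,-0.02,1],[-0.5,3.2,0.5,0,0,0,1],[-0.2,2.6,0.5,0,0,0,1],[0,0.2,0,0,0,0,1],[0,0,0,0,0,0,1]]'
python3 -c "
from h import *
to(.446,.028,.087,-4.6)
d=cam('top');P=cloud(d);Z=P[...,2]
m=(abs(P[...,0]-.493)<.06)&(abs(P[...,1]-.22)<.06)&(Z>.0375)&(Z<.05);q=P[m];print(cv2.minAreaRect((q[:,:2]*1000).astype(np.float32)),len(q),np.median(q[:,2]))"
```

```text
time_s: 7.75
tool_pos: [0.4442, 0.0305, 0.1534]
tool_rot: [179.7, 0.5, -4.6]
force: [0.2, 0.6, 0.2]
grip_width: 0.0871
t 7.75 pos [0.4442 0.0305 0.1534] rot [179.7   0.5  -4.6] F [0.2 0.6 0.2] w 0.0871
  shift now [0.26 0.2  6.64] turn [0.005 0.009 0.001]  shift if turned [0.2  0.23 6.64]
((506.711181640625, 217.6402587890625), (59.82859802246094, 72.3034896850586), 84.28874206542969) 359 0.04190448409081588
```

```bash
python3 -m creep '[[0.15,0.1,2,0,0.005,0,1],[0.1,0.1,2.2,0,0,0,1],[0,0,2,0,0,0,1],[0,0,0.8,0,0,0,0.9],[0,0,0,0,0,0,0],[0,0,0,0,0,0,0],[0,0,0,0,0,0,0],[0,0,0,0,0,0,0],[0,0,0,0,0,0,0],[0,0,0,0,0,0,0]]' 50
python3 -c "
from h import *
to(.4922,.2195,.19,-5.2)"
```

```text
time_s: 8.8
tool_pos: [0.4498, 0.0358, 0.0835]
tool_rot: [179.9, -0.1, -3.9]
force: [0.2, -0.6, -3.5]
grip_width: 0.0497
t 8.8 pos [0.4498 0.0358 0.0835] rot [ 1.799e+02 -1.000e-01 -3.900e+00] F [ 0.2 -0.6 -3.5] w 0.0497
  shift now [  3.01 -18.59 -10.68] turn [ 0.002 -0.002  0.023]  shift if turned [  2.56 -18.68 -10.65]
```

```bash
python3 -m creep '[[0,0,-2,0,0,0,0],[0,0,-3,0,0,0,0],[0,0,-3,0,0,0,0],[0.5,-3,-1,0,0,0,0],[0.5,-3,0,0,0,0.01,0],[0.5,-3,0,0,0,0.01,0],[0.5,-3,0,0,0,0,0],[0.5,-3,0,0,0,0,0],[0.5,-2.5,0,0,0,0,0],[0,-1,0,0,0,0,0],[0,0,0,0,0,0,0]]'
python3 -c "
from h import *
to(.4922,.2268,.126,-5.2)"
```

```text
time_s: 9.9
tool_pos: [0.4929, 0.2214, 0.1733]
tool_rot: [179.8, 0.2, -5.5]
force: [-0.1, -0.9, -3.6]
grip_width: 0.0499
t 9.9 pos [0.4929 0.2214 0.1733] rot [179.8   0.2  -5.5] F [-0.1 -0.9 -3.6] w 0.0499
  shift now [-0.1  -0.55  4.73] turn [ 0.003  0.004 -0.005]  shift if turned [-0.12 -0.53  4.73]
```

```bash
python3 -m creep '[[-0.1,-0.5,1.5,0,0,0,0],[0,0,1.5,0,0,0,0],[0,0,1,0,0,0,0],[0,0,0.5,0,0,0,0],[0,0,0,0,0,0,0]]'
python3 - <<'E'
from h import *
to(.4922,.2268,.1225,-5.2)
d=cam('side'); cv2.imwrite('pics/s1.png',cv2.resize(d['frame'][150:280,170:300],None,fx=5,fy=5,interpolation=cv2.INTER_CUBIC)[:600])
E
```

```text
time_s: 10.4
tool_pos: [0.4904, 0.2204, 0.1232]
tool_rot: [179.6, 0.4, -5.8]
force: [-0.2, 0.2, -3.0]
grip_width: 0.05
t 10.4 pos [0.4904 0.2204 0.1232] rot [179.6   0.4  -5.8] F [-0.2  0.2 -3. ] w 0.05
  shift now [ 0.11 -0.65  0.06] turn [ 0.008  0.007 -0.011]  shift if turned [ 0.12 -0.65  0.07]
```

View pics/s1.png

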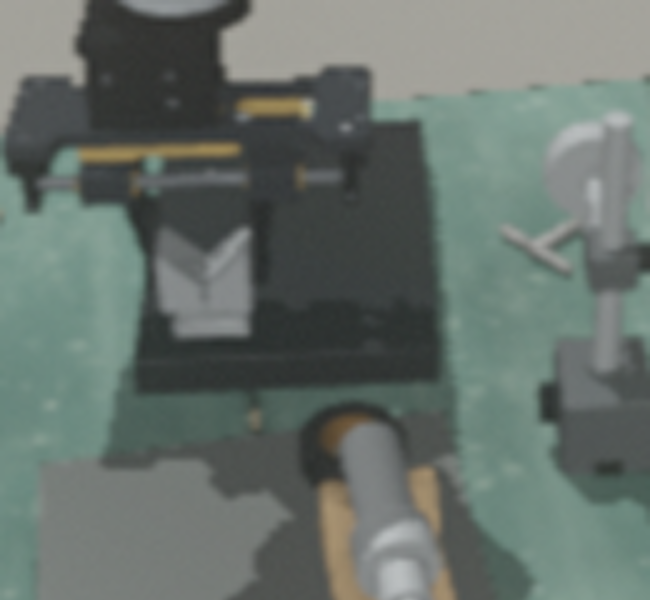

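The side view shows the block (155–255, 230–315) held just above the packing (175–250, 325). I'll shift it 6 mm to the left and set it down.

```bash
python3 -m creep '[[0.1,-0.6,0,0,0,0,0],[0.05,-0.1,0,0,0,0,0],[0,0,0.1,0,0,0,0],[0,0,0,0,0,0,0]]'
python3 -c "
from h import *
to(.4922,.2268,.1225,-5.2)"
```

```text
time_s: 10.85
tool_pos: [0.4943, 0.2284, 0.1243]
tool_rot: [179.7, 0.2, -5.8]
force: [-0.2, 0.1, -3.8]
grip_width: 0.0495
t 10.85 pos [0.4943 0.2284 0.1243] rot [179.7   0.2  -5.8] F [-0.2  0.1 -3.8] w 0.0495
  shift now [-0.19  0.17  0.18] turn [ 0.005  0.004 -0.011]  shift if turned [-0.19  0.17  0.18]
```

```bash
python3 -m creep '[[-0.1,0.1,0.25,0,0,0,0],[0,0,0.15,0,0,0,0],[0,0,0,0,0,0,0]]'
python3 -c "
from h import *
to(.4922,.2268,.1225,-5.2)"
```

```text
time_s: 11.15
tool_pos: [0.4939, 0.2278, 0.1228]
tool_rot: [179.8, 0.1, -5.8]
force: [-0.1, -0.1, -3.6]
grip_width: 0.0497
t 11.15 pos [0.4939 0.2278 0.1228] rot [ 1.798e+02  1.000e-01 -5.800e+00] F [-0.1 -0.1 -3.6] w 0.0497
  shift now [-0.16  0.12  0.03] turn [ 0.003  0.002 -0.011]  shift if turned [-0.16  0.12  0.03]
```

Force still shows the full weight, so I'll lower in small steps until contact.

```bash
python3 -m creep '[[-0.1,0.1,0.15,0,0,0,0],[0,0,0.15,0,0,0,0],[0,0,0,0,0,0,0]]'
```

```text
time_s: 11.45
tool_pos: [0.4936, 0.2275, 0.1225]
tool_rot: [180.0, 0.0, -5.8]
force: [0.2, -0.7, -4.0]
grip_width: 0.0496
```

```bash
python3 -m creep '[[-0.1,0,0.3,0,0,0,0],[0,0,0.2,0,0,0,0],[0,0,0,0,0,0,0]]'
```

```text
time_s: 11.75
tool_pos: [0.4937, 0.2274, 0.1227]
tool_rot: [-179.9, -0.0, -5.9]
force: [-0.1, -0.2, -3.8]
grip_width: 0.0497
```

```bash
python3 -m creep '[[0,0,0.5,0,0,0,0],[0,0,0,0,0,0,0]]'
```

```text
time_s: 11.95
tool_pos: [0.4945, 0.2278, 0.1232]
tool_rot: [-179.8, -0.0, -5.9]
force: [0.7, 0.3, -4.7]
grip_width: 0.0496
```

```bash
python3 -m creep '[[-0.2,0,0.4,0,0,0,0],[0,0,0.4,0,0,0,0]]'; python3 -c "
from h import *
o=env.get_obs();print(o)"
```

```text
time_s: 12.15
tool_pos: [0.4947, 0.2282, 0.1221]
tool_rot: [-179.7, -0.2, -5.9]
force: [-16.2, -6.9, 42.4]
grip_width: 0.0494
{'time_s': 12.15, 'qpos': array([-41.98907111,  14.26644712,  16.31924618, 109.78378031,
        -4.98454955,  56.29610987, -29.32036521]), 'joint_velocities': array([ 0.63438789,  0.63671833, -0.03218578, -0.83637361, -1.18582074,
        0.83102885,  0.97973211]), 'effort': array([ 7.98185938e-02, -2.11294144e+01,  1.50071584e+00, -2.03791702e+01,
       -1.91944779e-02, -6.99805453e+00, -4.17451502e-02]), 'tool_pos': array([0.49467383, 0.22818317, 0.12212307]), 'tool_rot': array([-1.79689699e+02, -1.66449256e-01, -5.92240950e+00]), 'force': array([-16.17088024,  -6.87783165,  42.36348221]), 'wrist_torque': array([-1.83822181,  4.32886858,  0.02399249]), 'grip_width': 0.0494049260698065}
```

It is in contact, and a zero row relaxes the press. Releasing, then on to block B.

```bash
python3 -m creep '[[0,0,0,0,0,0,0],[0,0,0,0,0,0,0.7],[0,0,0,0,0,0,0.8],[0,0,0,0,0,0,1],[0,0,0,0,0,0,1],[0,0,-2,0,0,0,1],[0,0,-3,0,0,0,1],[0,0,-2,0,0,0,1],[0,0,0,0,0,0,1]]'
python3 -c "
from h import *
to(.458,-.114,.17,12.7)"
```

```text
time_s: 13.05
tool_pos: [0.4933, 0.2275, 0.19]
tool_rot: [-179.9, -0.0, -5.9]
force: [0.4, -0.5, 0.4]
grip_width: 0.0868
t 13.05 pos [0.4933 0.2275 0.19  ] rot [-179.9   -0.    -5.9] F [ 0.4 -0.5  0.4] w 0.0868
  shift now [ 0.   34.33  1.93] turn [-0.002 -0.    -0.325]  shift if turned [-10.95  32.54   2.  ]
```

```bash
python3 -m creep '[[0,3,0,0,0,0,1],[0,4,0,0,0,0,1],[0,4,0,0,0,0,1],[0,4,0,0,0,0,1],[0,4,0,0,0,0,1],[0,4,0,0,0,0,1],[0,4,0,0,0,0,1],[0,4,0,0,0,0,1],[0,2,0,0,0,0,1],[0,0,0.5,0,0,-0.13,1],[0,0,0.5,0,0,-0.13,1],[0,0,0,0,0,-0.08,1],[0,0,0,0,0,0,1]]'
python3 -c "
from h import *
to(.458,-.114,.082,12.7)
d=cam('top');P=cloud(d);Z=P[...,2]
m=(abs(P[...,0]-.49)<.09)&(abs(P[...,1]-.22)<.06)&(Z>.0375)&(Z<.1)
for a,b in ((.038,.048),(.074,.09)):
  q=P[m&(Z>a)&(Z<b)];print(cv2.minAreaRect((q[:,:2]*1000).astype(np.float32)),len(q),np.median(q[:,2]))
import pickle;pickle.dump(d,open('top2.pkl','wb'))"
```

```text
time_s: 14.35
tool_pos: [0.4528, -0.113, 0.1648]
tool_rot: [-179.9, 0.6, 14.4]
force: [0.5, -0.2, -0.7]
grip_width: 0.0872
t 14.35 pos [ 0.4528 -0.113   0.1648] rot [-179.9    0.6   14.4] F [ 0.5 -0.2 -0.7] w 0.0872
  shift now [0.56 0.24 8.28] turn [-0.002  0.011  0.03 ]  shift if turned [0.48 0.22 8.28]
((490.0416259765625, 219.09991455078125), (59.67231369018555, 40.929954528808594), 84.12811279296875) 169 0.04204691934512515
((493.16326904296875, 221.313232421875), (29.530258178710938, 49.68203353881836), 84.08246612548828) 88 0.07802027065594341
```

Block A is at (0.4932, 0.2213) and the packing at (0.490, 0.219), about 4 mm apart, which is within tolerance. The left block's target is (0.504, 0.340). Picking block B.

```bash
python3 -m creep '[[0.25,0.1,2,0,0.01,0.02,1],[0.2,0.1,2.4,0,0,0.01,1],[0.1,0,2,0,0,0,1],[0,0,1.5,0,0,0,1],[0,0,0.4,0,0,0,1]]' 50
python3 -c "
from h import *
to(.458,-.114,.082,12.7)"
```

```text
time_s: 14.9
tool_pos: [0.4591, -0.1124, 0.0782]
tool_rot: [-179.9, -0.1, 12.0]
force: [-0.4, -0.1, -0.3]
grip_width: 0.0868
t 14.9 pos [ 0.4591 -0.1124  0.0782] rot [-1.799e+02 -1.000e-01  1.200e+01] F [-0.4 -0.1 -0.3] w 0.0868
  shift now [-0.14  0.13 -0.38] turn [-0.001 -0.001 -0.012]  shift if turned [-0.14  0.13 -0.38]
```

```bash
python3 -m creep '[[-0.1,0.1,0,0,0,0,0],[0,0,0,0,0,0,0],[0,0,0,0,0,0,0],[0,0,0,0,0,0,0],[0,0,0,0,0,0,0],[0,0,0,0,0,0,0],[0,0,0,0,0,0,0],[0,0,0,0,0,0,0]]' 50
python3 -c "
from h import *
to(.504,.34,.19,-5.2)"
```

```text
time_s: 15.7
tool_pos: [0.4595, -0.1136, 0.08]
tool_rot: [-180.0, -0.2, 11.9]
force: [0.8, -0.5, -0.6]
grip_width: 0.0493
t 15.7 pos [ 0.4595 -0.1136  0.08  ] rot [-180.    -0.2   11.9] F [ 0.8 -0.5 -0.6] w 0.0493
  shift now [ 13.75 -43.47 -10.92] turn [-0.001 -0.004  0.298]  shift if turned [  0.32 -45.57 -11.  ]
```

```bash
python3 -m creep '[[0,0,-2,0,0,0,0],[0,0,-3,0,0,0,0],[0,0,-3,0,0,0.1,0],[0,0,-3,0,0,0.1,0],[0,0,-1,0,0,0.09,0],[0,-2.5,0,0,0,0,0],[0,-4,0,0,0,0,0],[0,-4,0,0,0,0,0],[0,-4,0,0,0,0,0],[0,-4,0,0,0,0,0],[0,-4,0,0,0,0,0],[0,-4,0,0,0,0,0],[0,-4,0,0,0,0,0],[0,-4,0,0,0,0,0],[0,-4,0,0,0,0,0],[0,-2,0,0,0,0,0],[0,-0.5,0,0,0,0,0],[0,0,0,0,0,0,0]]'
python3 -c "
from h import *
to(.504,.34,.112,-5.2)"
```

```text
time_s: 17.5
tool_pos: [0.4923, 0.3057, 0.1936]
tool_rot: [179.6, 0.9, -5.9]
force: [-0.2, -0.8, -3.4]
grip_width: 0.0499
t 17.5 pos [0.4923 0.3057 0.1936] rot [179.6   0.9  -5.9] F [-0.2 -0.8 -3.4] w 0.0499
  shift now [ 0.94 -3.58  8.12] turn [ 0.006  0.016 -0.013]  shift if turned [ 0.86 -3.52  8.16]
```

```bash
python3 -m creep '[[0.4,-1.7,1,0,0.01,0,0],[0.4,-1.7,2,0.005,0,0,0],[0.1,-0.2,2.2,0,0,0,0],[0,0,1.5,0,0,0,0],[0,0,0,0,0,0,0]]'
python3 -c "
from h import *
to(.504,.34,.1095,-5.2)"
```

```text
time_s: 18.0
tool_pos: [0.5075, 0.329, 0.1244]
tool_rot: [179.6, 0.3, -6.7]
force: [-0.2, 0.1, -3.2]
grip_width: 0.0497
t 18.0 pos [0.5075 0.329  0.1244] rot [179.6   0.3  -6.7] F [-0.2  0.1 -3.2] w 0.0497
  shift now [-0.47 -1.06  1.48] turn [ 0.008  0.006 -0.026]  shift if turned [-0.45 -1.06  1.49]
```

```bash
python3 -m creep '[[-0.4,-1.1,0.1,0,0,-0.025,0],[-0.1,-0.2,0.4,0,0,0,0],[0,0,0.4,0,0,0,0],[0,0,0,0,0,0,0]]'
python3 -c "
from h import *
to(.504,.34,.1095,-5.2)"
```

```text
time_s: 18.4
tool_pos: [0.5053, 0.3416, 0.1175]
tool_rot: [179.7, 0.2, -5.3]
force: [-0.6, 0.1, -4.2]
grip_width: 0.0497
t 18.4 pos [0.5053 0.3416 0.1175] rot [179.7   0.2  -5.3] F [-0.6  0.1 -4.2] w 0.0497
  shift now [-0.11  0.16  0.8 ] turn [ 0.006  0.003 -0.002]  shift if turned [-0.12  0.17  0.8 ]
```

```bash
python3 -m creep '[[-0.1,0.1,0.4,0,0,0,0],[0,0,0.4,0,0,0,0],[0,0,0.3,0,0,0,0]]'
```

```text
time_s: 18.7
tool_pos: [0.5049, 0.341, 0.109]
tool_rot: [179.8, 0.1, -5.3]
force: [-8.2, -4.3, 21.8]
grip_width: 0.0498
```

Contact (22 N at the expected height). Releasing and moving to the shaft.

```bash
python3 -m creep '[[0,0,0,0,0,0,0],[0,0,0,0,0,0,0.7],[0,0,0,0,0,0,0.8],[0,0,0,0,0,0,1],[0,0,0,0,0,0,1],[0,0,-2,0,0,0,1],[0,0,-3,0,0,0,1],[0,0,-3,0,0,0,1],[0,0,0,0,0,0,1]]'
python3 - <<'E'
from h import *
import pickle
d=cam('top');P=cloud(d);Z=P[...,2]
# shaft, from the first picture: strip widths/heights along axis
d0=pickle.load(open('top2.pkl','rb'));P0=cloud(d0);Z0=P0[...,2]
m=(Z0>.045)&(Z0<.09)&(abs(P0[...,0]-.567)<.03)&(abs(P0[...,1]+.014)<.12)
q=P0[m]
for lo in np.arange(-.125,.085,.01):
    s=q[(q[:,1]>=lo)&(q[:,1]<lo+.01)]
    if len(s): print(round(lo,3),len(s),'x',s[:,0].min().round(4),s[:,0].max().round(4),'ztop',np.percentile(s[:,2],95).round(4))
print('ends',q[:,1].min(),q[:,1].max())
c=d0['frame'][215:260,280:365]; cv2.imwrite('pics/shaft.png',cv2.resize(c,None,fx=8,fy=8,interpolation=cv2.INTER_CUBIC))
m=(abs(P[...,0]-.505)<.05)&(abs(P[...,1]-.345)<.04)&(Z>.064)&(Z<.078);q=P[m]
print('B',cv2.minAreaRect((q[:,:2]*1000).astype(np.float32)),len(q))
to(.5665,-.003,.2,3.7)
E
```

```text
time_s: 19.6
tool_pos: [0.5062, 0.3415, 0.1924]
tool_rot: [179.8, -0.0, -5.3]
force: [-0.2, 0.7, -0.2]
grip_width: 0.0868
-0.125 12 x 0.5655 0.5815 ztop 0.0571
-0.115 26 x 0.5649 0.5808 ztop 0.059
-0.105 22 x 0.5665 0.5803 ztop 0.0582
-0.095 49 x 0.5457 0.5959 ztop 0.0579
-0.085 55 x 0.5453 0.5951 ztop 0.0586
-0.075 24 x 0.5642 0.5778 ztop 0.0582
-0.065 23 x 0.5638 0.5767 ztop 0.0577
-0.055 24 x 0.563 0.5766 ztop 0.0594
-0.045 23 x 0.5576 0.5775 ztop 0.0607
-0.035 40 x 0.557 0.5799 ztop 0.0627
-0.025 34 x 0.5502 0.5792 ztop 0.0675
-0.015 57 x 0.5484 0.5863 ztop 0.0703
-0.005 57 x 0.5488 0.5856 ztop 0.0696
0.005 53 x 0.5484 0.5856 ztop 0.0693
0.015 44 x 0.5526 0.5787 ztop 0.0668
0.025 43 x 0.5518 0.5782 ztop 0.0656
0.035 60 x 0.5389 0.592 ztop 0.065
0.045 60 x 0.5387 0.5915 ztop 0.0645
0.055 44 x 0.5499 0.5759 ztop 0.0657
0.065 34 x 0.5495 0.579 ztop 0.0657
ends -0.11871011121399402 0.071722336048479
B ((503.5605773925781, 338.4547424316406), (28.363889694213867, 49.11134338378906), 85.42890930175781) 51
t 19.65 pos [0.5052 0.3409 0.1902] rot [ 1.797e+02  1.000e-01 -5.300e+00] F [-0.3 -0.   0.7] w 0.0863
  shift now [ 9.31 33.68 -0.82] turn [ 0.005  0.002 -0.158]  shift if turned [ 3.9  34.72 -0.98]
```

View pics/shaft.png

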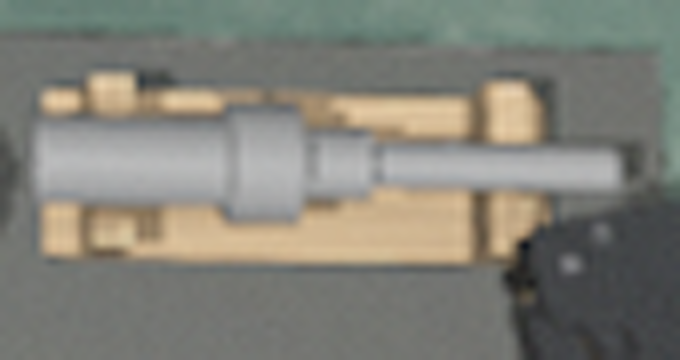

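The crop shows the collar at about (268,165) with only the cradle floor board beneath it; the saddles are at (110,160) and (510,160). Collar centre is about (0.567, -0.0035), yaw about +3.3°. Block B sits at (0.5036, 0.3385), 118 mm from A.

```bash
python3 -m creep '[[0.7,3,0,0,0,0,1],[1,3.8,0,0,0,0,1],[1,3.8,0,0,0,0,1],[1,3.8,0,0,0,0,1],[1,3.8,0,0,0,0,1],[1,3.8,0,0,0,0,1],[1,3.8,0,0,0,0,1],[1,3.5,0,0,0,0,1],[0.8,2,0,0,0,-0.08,1],[0,0,0,0,0,-0.07,1],[0,0,0,0,0,0,1]]'
python3 - <<'E'
from h import *
import pickle
to(.567,-.0035,.1,3.3)
P0=cloud(pickle.load(open('top2.pkl','rb')))
m=(abs(P0[...,0]-.54)<.04)&(abs(P0[...,1]-.01)<.015)&(P0[...,2]<.045)
q=P0[m]
for lo in np.arange(.5,.62,.008):
    s=q[(q[:,0]>=lo)&(q[:,0]<lo+.008)]
    if len(s): print(round(lo,3),len(s),np.median(s[:,2]).round(4))
E
```

```text
time_s: 20.75
tool_pos: [0.5562, 0.0088, 0.1781]
tool_rot: [179.5, 1.1, 3.7]
force: [0.2, 0.1, 0.2]
grip_width: 0.0868
t 20.75 pos [0.5562 0.0088 0.1781] rot [179.5   1.1   3.7] F [0.2 0.1 0.2] w 0.0868
  shift now [1.15 1.23 7.8 ] turn [0.009 0.02  0.008]  shift if turned [1.01 1.29 7.81]
0.5 34 0.0028
0.508 32 0.0034
0.516 33 0.0027
0.524 32 0.0032
0.532 37 0.0039
0.54 32 0.0133
0.548 29 0.012
```

```bash
python3 -m creep '[[0.5,0.6,1,0,0.015,0,1],[0.4,0.4,1,0.005,0,0,1],[0.1,0.1,1,0,0,0,1],[0,0,0,0,0,0,1]]'
python3 -c "
from h import *
to(.567,-.0035,.1,3.3)"
```

```text
time_s: 21.15
tool_pos: [0.5653, -0.0004, 0.1438]
tool_rot: [179.8, 0.5, 3.6]
force: [-0.3, -0.5, 0.7]
grip_width: 0.087
t 21.15 pos [ 5.653e-01 -4.000e-04  1.438e-01] rot [179.8   0.5   3.6] F [-0.3 -0.5  0.7] w 0.087
  shift now [0.19 0.3  4.38] turn [0.003 0.009 0.005]  shift if turned [0.15 0.32 4.38]
```

```bash
python3 -m creep '[[0.2,0.3,1.3,0,0.008,0,1],[0,0.1,1.3,0,0,0,1],[0,0,0.9,0,0,0,1],[0,0,0,0,0,0,1]]'
python3 -c "
from h import *
to(.567,-.0035,.1,3.3)"
```

```text
time_s: 21.55
tool_pos: [0.5671, -0.0022, 0.1063]
tool_rot: [179.9, 0.2, 3.7]
force: [0.0, -1.5, -0.5]
grip_width: 0.087
t 21.55 pos [ 0.5671 -0.0022  0.1063] rot [179.9   0.2   3.7] F [ 0.  -1.5 -0.5] w 0.087
  shift now [-0.02  0.13  0.63] turn [0.003 0.003 0.006]  shift if turned [-0.02  0.13  0.63]
```

```bash
python3 -m creep '[[0,0.15,0.6,0,0,0,1],[0,0,0.1,0,0,0,0],[0,0,0,0,0,0,0],[0,0,0,0,0,0,0],[0,0,0,0,0,0,0],[0,0,0,0,0,0,0],[0,0,0,0,0,0,0],[0,0,0,0,0,0,0],[0,0,0,0,0,0,0],[0,0,0,0,0,0,0],[0,0,0,0,0,0,0]]' 58
python3 -c "
from h import *
to(.4998,.296,.2,-5.2)"
```

```text
time_s: 22.65
tool_pos: [0.5691, -0.0032, 0.1008]
tool_rot: [179.9, -0.1, 3.7]
force: [0.8, -0.6, -0.1]
grip_width: 0.0391
t 22.65 pos [ 0.5691 -0.0032  0.1008] rot [ 1.799e+02 -1.000e-01  3.700e+00] F [ 0.8 -0.6 -0.1] w 0.0391
  shift now [ -4.99 -30.28  -9.99] turn [ 0.002 -0.002  0.155]  shift if turned [ -9.62 -29.17  -9.92]
```

Gripped on the collar (39.1 mm reading). Lifting, then pulling back from the gauge while turning and crossing.

```bash
python3 -m creep '[[0,0,-1.5,0,0,0,0],[0,0,-2.5,0,0,0,0],[0,0,-2.5,0,0,0,0],[0,0,-2.5,0,0,0,0],[0,0,-1,0,0,0.05,0],[-2,0,0,0,0,0.05,0],[-3,0,0,0,0,0.05,0],[-3,-1.5,0,0,0,0,0],[0,-3,0,0,0,0,0],[0,-3,0,0,0,0,0],[0,-3,0,0,0,0,0],[0,-3,0,0,0,0,0],[0,-3,0,0,0,0,0],[0,-3,0,0,0,0,0],[0,-3,0,0,0,0,0],[0,-3,0,0,0,0,0],[0,-1.5,0,0,0,0,0],[0,0,0,0,0,0,0]]'
python3 -c "
from h import *
to(.4998,.296,.15,-5.2)"
```

```text
time_s: 24.45
tool_pos: [0.4982, 0.2712, 0.202]
tool_rot: [179.1, 1.5, -5.7]
force: [-0.4, 0.3, -5.4]
grip_width: 0.0384
t 24.45 pos [0.4982 0.2712 0.202 ] rot [179.1   1.5  -5.7] F [-0.4  0.3 -5.4] w 0.0384
  shift now [ 0.06 -2.56  5.16] turn [ 0.015  0.027 -0.009]  shift if turned [-0.06 -2.48  5.2 ]
```

```bash
python3 -m creep '[[0,-1.2,0.8,0.008,0.015,0,0],[0,-1.2,1.2,0.008,0.013,-0.01,0],[0,-0.2,1.2,0,0,0,0],[0,0,0,0,0,0,0]]'
python3 - <<'E'
from h import *
to(.4998,.296,.1215,-5.2)
d=cam('top');P=cloud(d);Z=P[...,2]
x,y=P[...,0]-.5,P[...,1]-.29
m=(abs(x)<.05)&(y>-.14)&(y<.12)&(Z>.078)&(Z<.14)
for lo in np.arange(-.13,.11,.02):
    s=P[m&(y>=lo)&(y<lo+.02)]
    if len(s)>3: print((lo+.3).round(3),len(s),'x',s[:,0].min().round(3),s[:,0].max().round(3),'z',np.percentile(s[:,2],90).round(4))
d=cam('side'); cv2.imwrite('pics/s2.png',cv2.resize(d['frame'][130:260,170:300],None,fx=4.6,fy=4.6,interpolation=cv2.INTER_CUBIC))
E
```

```text
time_s: 24.85
tool_pos: [0.5007, 0.2897, 0.1684]
tool_rot: [179.6, 0.0, -5.4]
force: [-0.4, -0.3, -6.4]
grip_width: 0.0388
t 24.85 pos [0.5007 0.2897 0.1684] rot [179.6   0.   -5.4] F [-0.4 -0.3 -6.4] w 0.0388
  shift now [-0.14 -0.65  4.68] turn [ 0.007  0.    -0.004]  shift if turned [-0.14 -0.62  4.69]
0.17 18 x 0.48 0.494 z 0.1264
0.19 56 x 0.481 0.497 z 0.126
0.21 77 x 0.467 0.517 z 0.1255
0.23 85 x 0.469 0.518 z 0.1254
0.25 70 x 0.486 0.508 z 0.1282
0.27 32 x 0.483 0.526 z 0.129
```

View pics/s2.png

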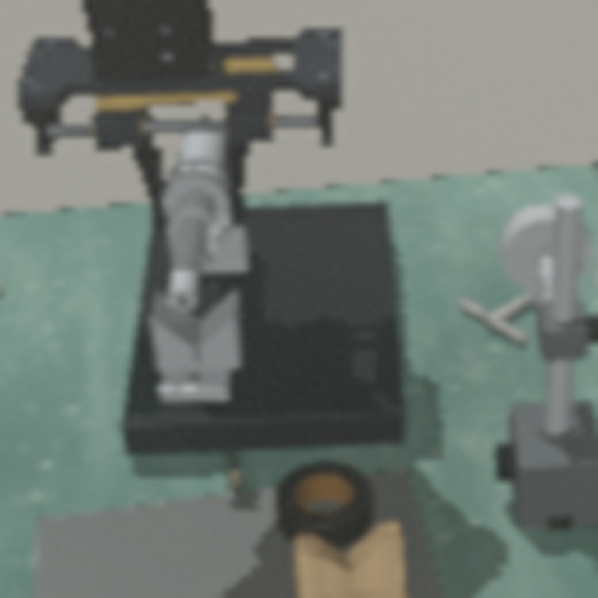

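The shaft hangs level above both blocks: thin end at (180,290), block A at (197,340), block B at (228,250). I'll move 6 mm left and lower it.

```bash
python3 -m creep '[[0,-0.6,1,0.005,0,0,0],[0,-0.1,1,0,0,0,0],[0,0,1,0,0,0,0],[0,0,0,0,0,0,0]]'
python3 - <<'E'
from h import *
to(.4998,.296,.1208,-5.2)
E
```

```text
time_s: 25.35
tool_pos: [0.5039, 0.2957, 0.139]
tool_rot: [-179.9, -0.2, -5.6]
force: [0.4, -0.4, -5.4]
grip_width: 0.0394
t 25.35 pos [0.5039 0.2957 0.139 ] rot [-179.9   -0.2   -5.6] F [ 0.4 -0.4 -5.4] w 0.0394
  shift now [-0.42  0.02  1.82] turn [-0.002 -0.004 -0.008]  shift if turned [-0.41  0.01  1.82]
```

```bash
python3 -m creep '[[-0.35,0,0.5,0,0,0,0],[0,0,0.5,0,0,0,0],[0,0,0,0,0,0,0]]'
python3 - <<'E'
from h import *
to(.4998,.296,.1208,-5.2)
E
```

```text
time_s: 25.65
tool_pos: [0.5, 0.2959, 0.1278]
tool_rot: [-179.9, -0.2, -5.6]
force: [-0.1, -0.3, -5.9]
grip_width: 0.0387
t 25.65 pos [0.5    0.2959 0.1278] rot [-179.9   -0.2   -5.6] F [-0.1 -0.3 -5.9] w 0.0387
  shift now [-0.03 -0.    0.7 ] turn [-0.001 -0.003 -0.008]  shift if turned [-0.02 -0.    0.7 ]
```

```bash
python3 -m creep '[[0,0,0.4,0,0,0,0],[0,0,0.3,0,0,0,0]]'
python3 - <<'E'
from h import *
to(.4998,.296,.1208,-5.2)
E
```

```text
time_s: 25.85
tool_pos: [0.5008, 0.2963, 0.1216]
tool_rot: [-179.9, -0.3, -5.6]
force: [-1.7, -2.8, 6.6]
grip_width: 0.0387
t 25.85 pos [0.5008 0.2963 0.1216] rot [-179.9   -0.3   -5.6] F [-1.7 -2.8  6.6] w 0.0387
  shift now [-0.1   0.04  0.08] turn [-0.002 -0.005 -0.007]  shift if turned [-0.1   0.04  0.08]
```

```bash
python3 -m creep '[[0,0,0.15,0,0,0,0],[0,0,0,0,0,0,0.5],[0,0,0,0,0,0,0.6],[0,0,0,0,0,0,0.8],[0,0,0,0,0,0,0.95],[0,0,0,0,0,0,1],[0,0,-1.5,0,0,0,1],[0,0,-3,0,0,0,1],[0,0,-3,0,0,0,1],[0,0,-3,0,0,0,1],[0,0,-3,0,0,0,1],[0,0,0,0,0,0,1]]'
python3 - <<'E'
from h import *
to(.691,.108,.30,84.6)
d=cam('side'); cv2.imwrite('pics/s3.png',cv2.resize(d['frame'][120:250,170:340],None,fx=4.6,fy=4.6,interpolation=cv2.INTER_CUBIC))
E
```

```text
time_s: 27.05
tool_pos: [0.5022, 0.297, 0.2693]
tool_rot: [-179.5, -0.7, -5.7]
force: [0.6, -0.0, 0.6]
grip_width: 0.0866
t 27.05 pos [0.5022 0.297  0.2693] rot [-179.5   -0.7   -5.7] F [ 0.6 -0.   0.6] w 0.0866
  shift now [20.7  16.91 -2.96] turn [ 0.003 -0.017 -1.576]  shift if turned [-17.04  20.58  -3.07]
```

View pics/s3.png

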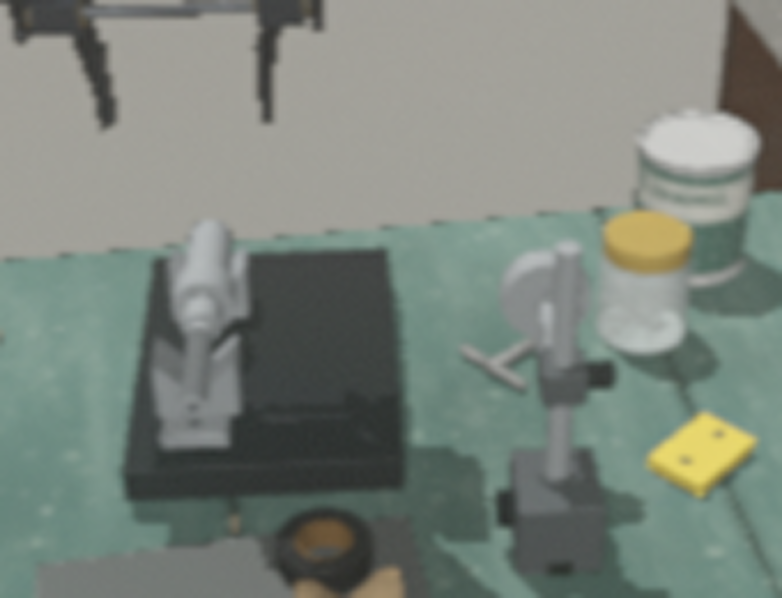

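The shaft lies in both vees on the plate: collar at (205,290), block A on its packing at (195,440). The gauge column top is at (568,250), with the dial on the far left side. I'll take the gauge with the jaws along its arm at tool yaw -95.4°, so that it ends at -5.2° and stays clear of the last joint's limit.

```bash
python3 -m creep '[[2,1.6,-1,0,0.01,0,1],[3.2,2.6,-1,0,0,0,1],[3.2,2.6,-1,0,0,0,1],[3.2,2.6,-0.5,0,0,0,1],[3.2,2.6,0,0,0,0,1],[3.2,2.6,0,0,0,0,1],[2,1.6,0,0,0,0,1],[0,0,0,0,0,0.14,1],[0,0,0,0,0,0.145,1],[0,0,0,0,0,0.145,1],[0,0,0,0,0,0.145,1],[0,0,0,0,0,0.145,1],[0,0,0,0,0,0.145,1],[0,0,0,0,0,0.145,1],[0,0,0,0,0,0.145,1],[0,0,0,0,0,0.145,1],[0,0,0,0,0,0.145,1],[0,0,0,0,0,0.1,1],[0,0,0,0,0,0,1]]'
python3 - <<'E'
from h import *
import pickle
to(.691,.108,.229,-95.4)
d=pickle.load(open('top.pkl','rb'));P=cloud(d);Z=P[...,2]
m=(P[...,0]>.64)&(P[...,0]<.76)&(P[...,1]>.06)&(P[...,1]<.24)&(Z>.09)&(Z<.3)
q=P[m]
for lo in np.arange(.08,.24,.01):
    s=q[(q[:,1]>=lo)&(q[:,1]<lo+.01)]
    if len(s)>2: print(lo.round(3),len(s),s[:,0].mean().round(4),s[:,2].max().round(4))
E
```

```text
time_s: 29.0
tool_pos: [0.6813, 0.1067, 0.2852]
tool_rot: [179.3, -0.4, -96.7]
force: [-0.2, -0.3, 0.6]
grip_width: 0.087
t 29.0 pos [0.6813 0.1067 0.2852] rot [179.3  -0.4 -96.7] F [-0.2 -0.3  0.6] w 0.087
  shift now [-0.28 -1.02  5.6 ] turn [ 0.013 -0.007 -0.022]  shift if turned [-0.22 -0.96  5.62]
0.09 30 0.6916 0.1379
0.1 70 0.6868 0.2082
0.11 60 0.6891 0.207
0.12 19 0.6917 0.1328
0.13 16 0.6946 0.1291
0.14 16 0.6947 0.1296
0.15 16 0.6966 0.1299
0.16 16 0.6973 0.1286
0.17 39 0.704 0.1472
0.18 94 0.6942 0.1519
0.19 48 0.6909 0.1504
```

```bash
python3 -m creep '[[-0.2,-0.9,0.3,0.01,0,-0.01,1],[-0.1,-0.3,1,0.004,0,-0.01,1],[0,0,1.5,0,0,0,1],[0,0,1.2,0,0,0,1],[0,0,0,0,0,0,1]]'
python3 - <<'E'
from h import *
to(.691,.108,.231,-95.4)
E
```

```text
time_s: 29.5
tool_pos: [0.6934, 0.1083, 0.2386]
tool_rot: [179.9, -0.5, -95.0]
force: [-0.3, 0.0, -0.1]
grip_width: 0.087
t 29.5 pos [0.6934 0.1083 0.2386] rot [179.9  -0.5 -95. ] F [-0.3  0.  -0.1] w 0.087
  shift now [0.05 0.23 0.76] turn [ 0.002 -0.008  0.006]  shift if turned [0.05 0.24 0.76]
```

```bash
python3 -m creep '[[0,0.25,0.4,0,-0.008,0.006,0.9],[0,0,0.3,0,0,0,0],[0,0,0,0,0,0,0],[0,0,0,0,0,0,0],[0,0,0,0,0,0,0],[0,0,0,0,0,0,0],[0,0,0,0,0,0,0],[0,0,0,0,0,0,0],[0,0,0,0,0,0,0],[0,0,0,0,0,0,0],[0,0,0,0,0,0,0],[0,0,0,0,0,0,0],[0,0,0,0,0,0,0],[0,0,0,0,0,0,0]]' 58
python3 - <<'E'
from h import *
to(.691,.108,.231,-95.4)
E
```

```text
time_s: 30.9
tool_pos: [0.6912, 0.1086, 0.2326]
tool_rot: [-180.0, 0.1, -95.4]
force: [0.1, 0.4, 0.6]
grip_width: 0.0126
t 30.9 pos [0.6912 0.1086 0.2326] rot [-1.80e+02  1.00e-01 -9.54e+01] F [0.1 0.4 0.6] w 0.0126
  shift now [0.07 0.01 0.16] turn [-0.     0.002  0.001]  shift if turned [0.07 0.01 0.16]
```

Gripped on the column (about 13 mm reading). Lifting and turning while I measure the shaft from the top camera.

```bash
python3 -m creep '[[0,0,-1,0,0,0,0],[0,0,-2,0,0,0,0],[0,0,-2,0,0,0,0],[0,0,-2,0,0,0,0],[0,0,-2,0,0,0,0],[0,0,-1.5,0,0,0,0],[0,0,0,0,0,0,0]]'
python3 - <<'E'
from h import *
to(.691,.108,.333,-5.2)
d=cam('top');P=cloud(d);Z=P[...,2]
x,y=P[...,0]-.5,P[...,1]-.29
m=(abs(x)<.04)&(y>-.14)&(y<.12)&(Z>.055)&(Z<.11)
q=P[m]; t=q[q[:,2]>.0]; print('ends',q[:,1].min(),q[:,1].max())
for lo in np.arange(.16,.40,.008):
    s=q[(q[:,1]>=lo)&(q[:,1]<lo+.008)]
    if len(s)>3: print(lo.round(3),len(s),'x',s[:,0].min().round(3),s[:,0].max().round(3),'z',np.percentile(s[:,2],95).round(4))
E
```

```text
time_s: 31.6
tool_pos: [0.6854, 0.1082, 0.3282]
tool_rot: [178.5, -0.4, -95.4]
force: [1.8, 0.7, -8.2]
grip_width: 0.013
t 31.6 pos [0.6854 0.1082 0.3282] rot [178.5  -0.4 -95.4] F [ 1.8  0.7 -8.2] w 0.013
  shift now [-0.02 -0.54 -0.5 ] turn [ 0.027  0.015 -1.575]  shift if turned [ 0.56 -0.03 -0.48]
ends 0.18118259362775438 0.3707170764590091
0.176 11 x 0.482 0.497 z 0.0784
0.184 19 x 0.484 0.496 z 0.0789
0.192 21 x 0.483 0.498 z 0.0793
0.2 35 x 0.475 0.515 z 0.0797
0.208 69 x 0.467 0.517 z 0.0815
0.216 69 x 0.469 0.518 z 0.0832
0.224 63 x 0.469 0.518 z 0.082
0.232 45 x 0.47 0.517 z 0.0814
0.24 20 x 0.488 0.503 z 0.0792
0.248 20 x 0.489 0.504 z 0.0788
0.256 27 x 0.486 0.509 z 0.082
0.264 33 x 0.486 0.508 z 0.0833
0.272 32 x 0.487 0.51 z 0.0827
0.28 56 x 0.481 0.519 z 0.0897
0.288 51 x 0.481 0.519 z 0.0912
0.296 48 x 0.481 0.521 z 0.0907
0.304 42 x 0.483 0.52 z 0.0901
0.312 37 x 0.487 0.517 z 0.0853
0.32 56 x 0.479 0.528 z 0.085
0.328 63 x 0.479 0.529 z 0.0853
0.336 63 x 0.479 0.529 z 0.0846
0.344 66 x 0.48 0.53 z 0.0856
0.352 48 x 0.482 0.527 z 0.0851
0.36 39 x 0.494 0.522 z 0.0853
0.368 10 x 0.493 0.521 z 0.0848
```

The shaft is level: axis about 0.0705 from both ends, collar at (0.5005, 0.296). The gauge column target is (0.580, 0.289). Turning by -1.575 about tool z.

```bash
python3 -m creep '[[0,0,-0.5,0.01,0,-0.1,0],[0,0,-0.3,0.01,0,-0.13,0],[0,0,0,0,0,-0.13,0],[0,0,0,0,0,-0.13,0],[0,0,0,0,0,-0.13,0],[0,0,0,0,0,-0.13,0],[0,0,0,0,0,-0.13,0],[0,0,0,0,0,-0.13,0],[0,0,0,0,0,-0.13,0],[0,0,0,0,0,-0.13,0],[0,0,0,0,0,-0.13,0],[0,0,0,0,0,-0.1,0],[0,0,0,0,0,-0.05,0],[0,0,0,0,0,0,0]]'
python3 - <<'E'
from h import *
to(.580,.289,.333,-5.2)
E
```

```text
time_s: 33.05
tool_pos: [0.6733, 0.107, 0.2982]
tool_rot: [178.8, 3.6, -3.1]
force: [0.7, 0.6, -8.8]
grip_width: 0.0131
t 33.05 pos [0.6733 0.107  0.2982] rot [178.8   3.6  -3.1] F [ 0.7  0.6 -8.8] w 0.0131
  shift now [-10.49 -17.61  -3.21] turn [0.023 0.062 0.038]  shift if turned [-10.94 -17.28  -3.48]
```

```bash
python3 -m creep '[[0,0,-1.5,0.01,0.03,0.02,0],[-1,-2,-1.5,0.01,0.03,0.02,0],[-1.6,-2.6,-1,0,0.01,0,0],[-1.6,-2.6,-0.5,0,0,0,0],[-1.6,-2.6,0,0,0,0,0],[-1.6,-2.6,0,0,0,0,0],[-1.6,-2.4,0,0,0,0,0],[-0.6,-1,0,0,0,0,0],[0,0,0,0,0,0,0]]'
python3 - <<'E'
from h import *
to(.580,.289,.30,-5.2)
E
```

```text
time_s: 33.95
tool_pos: [0.5916, 0.2761, 0.3451]
tool_rot: [-180.0, -0.8, -6.9]
force: [0.2, 0.1, -8.2]
grip_width: 0.0125
t 33.95 pos [0.5916 0.2761 0.3451] rot [-180.    -0.8   -6.9] F [ 0.2  0.1 -8.2] w 0.0125
  shift now [-1.37 -1.14  4.5 ] turn [-0.    -0.014 -0.029]  shift if turned [-1.27 -1.18  4.51]
```

```bash
python3 -m creep '[[-0.6,-0.6,0.5,0,-0.008,-0.015,0],[-0.6,-0.5,1,0,-0.005,-0.012,0],[-0.1,-0.1,1,0,0,0,0],[0,0,1,0,0,0,0],[0,0,0,0,0,0,0]]'
python3 - <<'E'
from h import *
to(.580,.289,.2645,-5.2)
d=cam('side'); cv2.imwrite('pics/s4.png',cv2.resize(d['frame'][60:220,160:340],None,fx=3.7,fy=3.7,interpolation=cv2.INTER_CUBIC))
E
```

```text
time_s: 34.45
tool_pos: [0.5816, 0.2839, 0.3063]
tool_rot: [179.8, -0.1, -5.7]
force: [-0.7, -0.3, -8.3]
grip_width: 0.0127
t 34.45 pos [0.5816 0.2839 0.3063] rot [ 1.798e+02 -1.000e-01 -5.700e+00] F [-0.7 -0.3 -8.3] w 0.0127
  shift now [-0.22 -0.51  4.18] turn [ 0.004 -0.002 -0.009]  shift if turned [-0.21 -0.49  4.18]
```

View pics/s4.png

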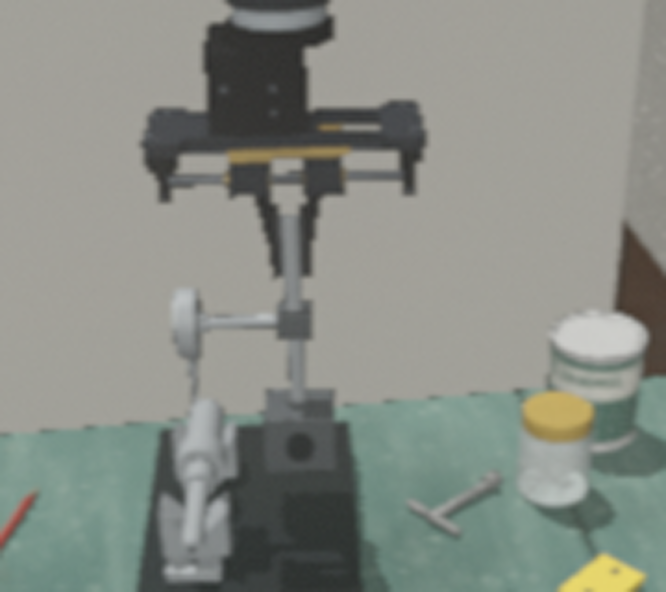

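The gauge hangs upright, its tip at about (195,390) above the collar (200,440) and its base at (300,430) over the far half. Lowering with a 5 mm left correction.

```bash
python3 -m creep '[[-0.2,-0.5,0.8,0,0,-0.01,0],[0,-0.1,0.8,0,0,0,0],[0,0,0.8,0,0,0,0],[0,0,0,0,0,0,0]]'
python3 - <<'E'
from h import *
to(.580,.289,.2645,-5.2)
E
```

```text
time_s: 34.9
tool_pos: [0.5815, 0.2895, 0.2814]
tool_rot: [179.8, -0.2, -5.2]
force: [-0.1, -1.3, -8.4]
grip_width: 0.013
t 34.9 pos [0.5815 0.2895 0.2814] rot [179.8  -0.2  -5.2] F [-0.1 -1.3 -8.4] w 0.013
  shift now [-0.15  0.06  1.69] turn [ 0.004 -0.004 -0.   ]  shift if turned [-0.15  0.06  1.69]
```

```bash
python3 -m creep '[[-0.15,0,0.6,0.003,-0.003,0,0],[0,0,0.5,0,0,0,0],[0,0,0,0,0,0,0]]'
python3 - <<'E'
from h import *
to(.580,.289,.2645,-5.2)
E
```

```text
time_s: 35.2
tool_pos: [0.5801, 0.2896, 0.2696]
tool_rot: [180.0, -0.1, -5.2]
force: [0.6, -0.6, -7.9]
grip_width: 0.0127
t 35.2 pos [0.5801 0.2896 0.2696] rot [ 1.8e+02 -1.0e-01 -5.2e+00] F [ 0.6 -0.6 -7.9] w 0.0127
  shift now [-0.01  0.06  0.51] turn [ 0.    -0.001 -0.   ]  shift if turned [-0.01  0.06  0.51]
```

```bash
python3 -m creep '[[0,0,0.4,0,0,0,0],[0,0,0.2,0,0,0,0]]'
python3 - <<'E'
from h import *
to(.580,.289,.2645,-5.2)
E
```

```text
time_s: 35.4
tool_pos: [0.5806, 0.2898, 0.2646]
tool_rot: [-179.9, -0.1, -5.2]
force: [-0.4, -0.1, -2.8]
grip_width: 0.0126
t 35.4 pos [0.5806 0.2898 0.2646] rot [-1.799e+02 -1.000e-01 -5.200e+00] F [-0.4 -0.1 -2.8] w 0.0126
  shift now [-0.06  0.09  0.01] turn [-0.001 -0.003 -0.001]  shift if turned [-0.06  0.09  0.01]
```

```bash
python3 -m creep '[[0,0,0.15,0,0,0,0],[0,0,0,0,0,0,0.2],[0,0,0,0,0,0,0.3],[0,0,0,0,0,0,0.5],[0,0,0,0,0,0,0.7],[0,0,0,0,0,0,0.7],[0,0,0,0,0,0,0.7]]'
python3 - <<'E'
from h import *
to(.580,.289,.33,-5.2)
E
```

```text
time_s: 36.1
tool_pos: [0.5842, 0.2913, 0.2714]
tool_rot: [-179.4, -0.9, -5.2]
force: [-0.7, -0.5, -0.3]
grip_width: 0.0497
t 36.1 pos [0.5842 0.2913 0.2714] rot [-179.4   -0.9   -5.2] F [-0.7 -0.5 -0.3] w 0.0497
  shift now [-0.31  0.21 -5.87] turn [-0.01  -0.015 -0.001]  shift if turned [-0.4   0.27 -5.86]
```

Released. Rising clear and checking.

```bash
python3 -m creep '[[-0.2,0.1,-1.5,0,0,0,0.7],[0,0,-2,0,0,0,0.7],[0,0,-3,0,0,0,0.7],[0,0,-3,0,0,0,0.7],[0,0,-3,0,0,0,0.7],[0,0,-2,0,0,0,0.7],[0,0,0,0,0,0,0.7],[0,0,0,0,0,0,0.7],[0,0,0,0,0,0,0.7]]'
python3 - <<'E'
from h import *
d=cam('side'); cv2.imwrite('pics/s5.png',cv2.resize(d['frame'][100:230,170:300],None,fx=4.6,fy=4.6,interpolation=cv2.INTER_CUBIC))
Ps=cloud(d)
d=cam('top'); P=cloud(d)
cv2.imwrite('pics/t5.png',cv2.resize(d['frame'][190:300,140:300],None,fx=5,fy=5,interpolation=cv2.INTER_CUBIC))
for n,A in(('top',P),('side',Ps)):
    Z=A[...,2]
    m=(abs(A[...,0]-.54)<.1)&(abs(A[...,1]-.29)<.1)
    for nm,a,b in(('col',.20,.25),('dial',.155,.19),('base',.074,.086)):
        s=m&(Z>a)&(Z<b)
        if nm=='col': s&=A[...,0]>.55
        if nm=='dial': s&=A[...,0]<.54
        if nm=='base': s&=A[...,0]>.548
        q=A[s]
        if len(q)>4: print(n,nm,len(q),q.mean(0).round(4),'zmax',q[:,2].max().round(4),cv2.minAreaRect((q[:,:2]*1000).astype(np.float32)))
E
```

```text
time_s: 37.0
tool_pos: [0.5781, 0.2882, 0.4275]
tool_rot: [-179.3, -1.0, -5.3]
force: [0.2, -1.0, 0.0]
grip_width: 0.061
top col 59 [0.5785 0.2899 0.228 ] zmax 0.2402 ((580.1069946289062, 290.78692626953125), (13.288705825805664, 11.515095710754395), 8.413317680358887)
top dial 72 [0.512  0.285  0.1638] zmax 0.1761 ((515.6981811523438, 285.7103271484375), (53.836578369140625, 12.983677864074707), 28.441272735595703)
top base 251 [0.5752 0.2829 0.0815] zmax 0.086 ((579.7944946289062, 291.46673583984375), (49.934478759765625, 55.68024444580078), 83.65076446533203)
side col 70 [0.5811 0.2872 0.2204] zmax 0.2385 ((580.7838745117188, 289.0890197753906), (11.538416862487793, 13.855276107788086), 79.75166320800781)
side dial 116 [0.5055 0.2867 0.167 ] zmax 0.1802 ((510.44293212890625, 295.0575866699219), (52.28874969482422, 34.447532653808594), 31.11124610900879)
side base 182 [0.5811 0.2842 0.0801] zmax 0.0855 ((581.1141967773438, 289.9318542480469), (50.89876937866211, 54.4035530090332), 83.38239288330078)
```

View pics/s5.png

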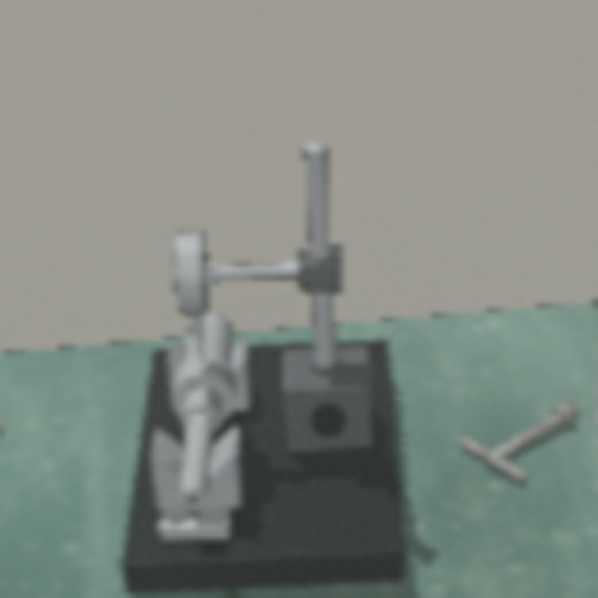

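View pics/t5.png

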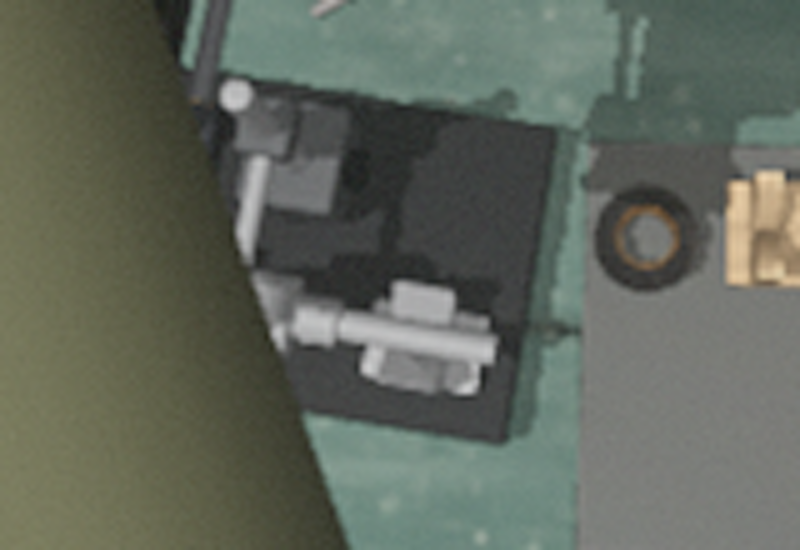

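The side view shows the gauge upright on the far half with its dial (190,270) directly over the collar (200,385), and the shaft on both blocks. The top view is half hidden by the arm, but it shows the packing flat under block A at (425,345). Column top is at 0.2385 against 0.238 expected, and the tip estimate is (0.501, 0.299) against the collar at (0.5005, 0.296). Handing in.

```bash
python3 -c "
from h import *
print(order.sign_off())"
```

```text
the job is handed in; nothing more can be done
None
```

I set out the shaft and gauge as asked and handed the job in at about 37 s of the 118 s allowed. Sign-off gives no verdict, so the results below are my own camera checks.

- **Blocks and packing:** The thin packing went on the right half of the plate with block A on top, about 4 mm off its centre (15 mm allowed). Block B stands directly on the left half, 118 mm from A.
- **Shaft:** It lies in both vees, thick end left, with the collar between the blocks. Its axis is about 70–71 mm above the bench at both ends against 69 mm nominal, so it is level to camera accuracy.
- **Gauge:** It stands upright on the far half, released and clear of the gripper. Its column top is at 0.2385 m against 0.238 m expected, and its tip is about 3 mm from the collar's middle by calculation (12 mm allowed).

**Not confirmed:**
- The plunger reading and the tip's contact with the collar could not be measured directly; I inferred them from the heights.
- In the last top view the arm hid the left block. Its position is from the earlier measurement, and the side view agreed.
- While setting block A down I misread the contact and pressed once to about 42 N at the wrist through the held block, within the 120 N wrist limit. The 40 N limit is for the arm or gripper body, neither of which was touching anything.
- I did not re-measure the thick packing or the other bystanders at the end, but no move of mine went into them.

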